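Push the vacuum filter home and open the valve

TASK

Take the fresh white filter with the blue band from its holder and push it straight down into the free push-fit port of the vacuum manifold until it locks and stays down by itself when let go; the lock takes a firm push but never lean on it with more than about 20 N. Once it is locked and released, swing the red valve lever all the way over to its other side, and leave the used brown filter, the cup and the brass weight where they are.

Things in the scene. Friction and masses are not known exactly. Their poses are not given: they have to be found in the camera images.
- filter: Fresh vacuum filter, rigid, about 90 g, upright, round about its z (up). Origin: centre of the nose, the low end of its steel stem. Stem: z 0 to 64 mm, 18 mm diameter, nose tapered from 13 to 18 mm over its first 4 mm, a 12 mm thick locking groove at z 9 to 19 mm. It starts in one hole of the holder (2 mm side play), its white cylinder resting on the holder's top.
- used: Used filter: same shape and size as the fresh one, brown with a black band, standing in the holder's other hole. Origin at its nose. Leave it.
- holder: Fixed grey plastic block 60 x 150 mm (its x, y), 70 mm high; origin at the centre of its underside. Two through holes of 22 mm diameter at y = -36 and +36 mm of its frame hold the two filters; which is in which varies.
- manifold: Fixed grey-blue vacuum manifold block 80 x 250 mm (its x, y), 70 mm high; origin at the centre of its underside. On its top, in a row along its y: the free push-fit port (open orange ring) at y = +75 mm, a port closed by a black plug at y = 0 (plug top 90 mm above the table), the valve at y = -75 mm.
- port (a point): Centre of the free port's mouth: top of the orange ring (34 mm outside diameter), 74 mm above the table; axes as the manifold's, z up. Vertical bore of 20 mm diameter. Inside, a sprung pin pushes the filter back at 2 to 7 N, and three sprung claws snap into the stem's groove and lock it. Pushing peaks at about 9 to 14 N as the claws spread and is about 8 N when they snap.
- valve (a joint): Angle of the red valve lever, 0 (shut, leaning 0.5 rad towards the manifold's -x side) to 1.0 rad (open, leaning 0.5 rad to its +x side). It starts between 0 and 0.2 and stays where it is left; it takes 1 to 2 N at its ball.
- valve_tip (a point): Centre of the lever's red ball, 26 mm diameter, on a 10 mm rod, 60 mm from the pivot, which is at x = 0, y = -75, z = 92 mm of the manifold's frame, along the manifold's y. The ball is 145 to 152 mm above the table; the housing below it is 70 x 50 mm (x, y), its top 95 mm above the table (105 mm at the axle).
- filter_grip (a point): Point on the fresh filter's axis, 96 mm above its nose, at which to grip it: within the white cylinder, 30 mm diameter, that runs from 64 to 126 mm above the nose and has a blue band near its top.
- lock (a point): Point on the port's axis 44 mm below the mouth: mean place of a locked nose. The true lock lies up to 10 mm higher or lower, as cartridges differ, and cannot be seen: feel it. 2 mm past the snap is an elastic seat (12 N/mm over 3 mm, then hard), so a slow push to 17 N has surely locked. Let go, a locked nose stays 33 mm deep or more; an unlocked one springs up to 29 mm or less.
- cup: White plastic cup, loose, 68 mm in diameter, 70 mm high; origin at the centre of its underside. Leave it.
- weight: Brass calibration weight with a knob, loose, 32 mm in diameter, 42 mm high; origin at the centre of its underside. Leave it.
Things that resemble listed ones, but are neither listed nor needed, are in the scene too. What is shaped like the filter but purple is not meant.

How it is judged:
On the way, in this order (a step that is already met when the one before it is completed fails the run):
1. the fresh filter is locked in the port and let go (z of filter in the frame of port below -0.031 m and horizontal distance between filter and port below 0.005 m and angle between filter's own z axis and vertical below 0.12 rad and contact force between the fingers and filter below 0.2 N), for 0.3 s.
2. the valve lever is swung over (value of joint valve above 0.85 rad), for 0.1 s.
At the end, for the whole second after the job is handed in: the fresh filter stands released and at rest in the free port, its nose more than 31 mm below the mouth, within 5 mm of the port's axis and 0.12 rad of upright, and the valve lever is at more than 0.85 rad (all of step 1 and linear speed of filter below 0.02 m/s and value of joint valve above 0.85 rad); the robot touches nothing.
It fails at once if the fresh filter is pressed on the manifold with more than 28 N (contact force between filter and manifold above 28 N).
It fails at once if the used filter is moved by more than 20 mm (distance of used from where it was at the start of the episode above 0.02 m).
It fails at once if the cup is moved by more than 20 mm (distance of cup from where it was at the start of the episode above 0.02 m).
It fails at once if the weight is moved by more than 20 mm (distance of weight from where it was at the start of the episode above 0.02 m).
It also fails if it takes over 59 s, if anything falls off the work surface, if the arm or the gripper's body presses on something with over 40 N, if the wrist force passes 120 N, or if a joint passes its speed limit or range.

ROBOT

A 6-joint arm with a two-finger parallel gripper is mounted at the origin on the work surface. World frame = base frame: x ahead of the robot, y to its left, z up, the work surface at z = 0. Lengths are in m, angles in rad, forces in N, time in s.
With the tool pointing down it reaches from about 0.4 to 0.825 m from the base axis. Payload 7 kg.
Tool frame: the origin (TCP) lies at the very end of the fingers, on their centre line; the grasp point (between the pads) lies 19 mm behind it; z points along the fingers, x is the direction in which the jaws open and shut, and the axes are right-handed (so a half turn about z gives the same grasp; the last joint's range is limited). The gripper opens to 85 mm and grips with 20 to 120 N. Pads are 22 mm wide; open, the fingers measure 114 mm over their backs; the gripper's body (76 mm by 85 mm) begins 54 mm behind the grasp point. The pads swing forward as they close: fully open they stand 13 mm farther back than shut.
Start: joints at [1.578, 0.359, 0.012, 0, -1.224, -0.288], TCP at [0.187, 0.649, 0.192] pointing down, gripper open.
Joint ranges: [-3.07, 3.07], [-1.43, 2.12], [-1.02, 1.25], [-3.03, 1.67], [-3.05, -0], [-3.03, 3.03]. Speed limits (rad/s): [2.39, 2.39, 3.01, 3.14, 3.14, 3.14].

INTERFACE

Orientations are given as [roll, pitch, yaw] about the fixed x, y, z axes, in that order (R = Rz(yaw) Ry(pitch) Rx(roll)).
In Python, from bench import manip gives the robot as it stands. The module is installed in compiled form; this text tells all that it offers.
- The arm moves only by the tool jog_arm, never from a script. Its argument "plan" is one flat list of numbers, 6 for each row, row after row: the shift along the tool's x, y, z in m, then the turn, a rotation vector about the tool's x, y, z in rad. A call has 1 to 5 rows; each row shifts and turns the commanded pose from where the row before left it, along the tool's axes as they then stand; what a row does not reach is not made up. A row lasts 1/10 s, in which the tool goes at most 50 mm and 8.59 degrees, less where a joint would pass 70% of its speed; a pose out of reach is approached as far as the arm can. A call with a gripper value outside its range is refused whole. "grip" is the gripper command: -1 is shut, 1 is fully open, values between are in proportion, set as the call begins (left out, the last holds). The fingers move at their own pace and stop on an object; "force" is the grip in N (left out, the last holds). Time passes only in rows, so rows that do not move let the fingers close. It gives the time, the measured TCP pose, the force and the opening at its end, in the units of the state.
- manip.get_obs(): the state, without advancing time (a new reading comes with each control period).
- manip.grab_frame(name): name is "scene" or "top"; returns a dict with "pixels" (480x640x3 uint8, blue, green, red), "fx", "fy", "cx", "cy" (pixels), "R" (3x3) and "t" (3): a world point X has camera coordinates R X + t. Camera axes: x right, y down, z forward; pixel columns grow to the right and rows downward; lengths in m; the calibration is good to about 2 mm. A picture is of the moment at which its call begins. There is no depth.
- manip.sign_off(): hands the job in, once; it reports no verdict.
Trained networks look in the newest picture that a camera, given by its name, has taken for a name from the list of things; names that differ only in an ending like _2 or _b are one class to them, and where a whole thing is asked for, a point or a joint stands for the part that bears it (a point fixed in the world has none). Each returns a list of dicts, best first, with "score" (0 to 1); they miss things now and then, are a little off and sometimes report something else, mostly with a low value. They report only what shows in the picture. A call takes as long as a camera call. They do not tell look-alikes from the thing itself.
- manip.outline_of(camera, name): "region" (480x640 bool, what is visible of it) and "xy" ([column, row] in pixels, amid what is visible of it).
- manip.place_of(camera, name): "xy" ([column, row] in pixels: a listed point, or the origin of a listed thing).
The state is a dict: "time_s": time; "q": joint angles; "dq": joint speeds; "joint_torque": joint torques, N m; "eef_pos": TCP position; "tool_rot": TCP orientation; "wrist_force": force on the tool from outside, world axes, zero at the start; "ft_torque": the same for the moment, N m; "grip_width": opening from 0.0 (shut) to 1.0 (fully open).
Only numpy, scipy, OpenCV 4.12 (cv2) and the standard library are available. Lean on these libraries where they do the work, as an engineer would, in place of code of your own. Each camera call takes 0.05 s, during which the arm holds its last target. There are 200 camera calls.

## Working session

There is one attempt and no reset: what is moved stays moved. The work goes in short steps, Python scripts to look and compute and a tool call to move; the robot and the scene stay as the last step left them, time stands still between calls to the robot, and variables do not carry over. Pictures are saved under pics/ and viewed, about 8 in all and at most 12, crops included, and the job is handed in when it is done.

Besides the shell and the picture viewer there is one more tool, called after "Call:" as name(argument=value, ...) on one line, values as JSON. jog_arm: Moves the arm, as the interface text tells. Its arguments: {"type":"object","properties":{"plan":{"type":"array"},"grip":{"type":"number"},"force":{"type":"number"}},"required":["plan"]}

```bash
mkdir -p pics; cat > h.py <<'E'
import numpy as np, cv2
from bench import manip
def ray(f,xy):
    d=np.array([(xy[0]-f['cx'])/f['fx'],(xy[1]-f['cy'])/f['fy'],1.]); R=np.array(f['R']);t=np.array(f['t'])
    return -R.T@t, R.T@d
def atz(f,xy,z):
    c,d=ray(f,xy); return c+d*(z-c[2])/d[2]
def proj(f,X):
    p=np.array(f['R'])@np.array(X)+np.array(f['t']); return np.array([f['fx']*p[0]/p[2]+f['cx'],f['fy']*p[1]/p[2]+f['cy']])
def tri(fs,xys):
    A=np.zeros((3,3));b=np.zeros(3)
    for f,xy in zip(fs,xys):
        c,d=ray(f,xy);d/=np.linalg.norm(d);P=np.eye(3)-np.outer(d,d);A+=P;b+=P@c
    return np.linalg.solve(A,b)
E
python3 - <<'E'
from h import *
np.set_printoptions(precision=4,suppress=True)
o=manip.get_obs();print(o)
for c in ['scene','top']:
    f=manip.grab_frame(c);cv2.imwrite(f'pics/{c}0.png',f['pixels']);print(c,f['fx'],f['R'],f['t'])
    for n in ['filter_grip','filter','used','holder','manifold','port','valve_tip','cup','weight']:
        print(n,[(np.round(r['xy'],1),round(r['score'],2)) for r in manip.place_of(c,n)])
E
```

```text
{'time_s': 0.0, 'q': array([ 1.5781,  0.3594,  0.0111, -0.0004, -1.2241, -0.2881]), 'dq': array([-0.0011, -0.0014, -0.0011,  0.0001, -0.0017, -0.0005]), 'joint_torque': array([ -0.0001, -58.332 ,  29.3415,   6.9364,  -0.0058,  -0.    ]), 'eef_pos': array([0.1869, 0.6481, 0.1915]), 'tool_rot': array([-3.1415, -0.0016, -1.8517]), 'wrist_force': array([-0.3525,  0.2873,  0.2602]), 'ft_torque': array([ 0.0305,  0.0181, -0.0386]), 'grip_width': 0.9985198259505826}
scene 541.1675054549252 [[-0.4047  0.9143 -0.0159]
 [ 0.7538  0.3237 -0.5719]
 [-0.5177 -0.2434 -0.8202]] [ 0.1406 -0.4107  1.2703]
filter_grip [(array([513.5, 260.8]), 0.97), (array([445.8, 251.4]), 0.75)]
filter [(array([437.1, 280.4]), 0.93), (array([499.2, 290.2]), 0.63)]
used []
holder [(array([418.6, 278.5]), 0.88), (array([208.7, 219.6]), 0.69), (array([449.9, 251.5]), 0.45)]
manifold [(array([211.2, 217.8]), 0.56)]
port []
valve_tip [(array([173.2, 141.4]), 0.87)]
cup [(array([288.9, 349.2]), 0.7)]
weight [(array([330.6, 198.8]), 0.83), (array([171.6, 145.3]), 0.66), (array([447.3, 250.6]), 0.28)]
top 573.6010919841369 [[ 0.0283 -0.9995  0.0159]
 [-0.9916 -0.03   -0.1257]
 [ 0.1261 -0.0122 -0.9919]] [0.0769 0.5858 0.9382]
filter_grip [(array([202.9, 269.3]), 0.96), (array([139.5, 282.1]), 0.83)]
filter [(array([215. , 273.5]), 0.87), (array([156.5, 287.7]), 0.73)]
used [(array([256.4, 264.8]), 0.94), (array([422. , 235.5]), 0.7)]
holder [(array([238.1, 270.3]), 0.59)]
manifold [(array([459. , 254.1]), 0.95)]
port [(array([216.5, 269.6]), 0.71), (array([426.3, 236. ]), 0.59)]
valve_tip [(array([529.1, 275.8]), 0.6), (array([420.1, 243. ]), 0.17)]
cup [(array([320.4, 156. ]), 0.56)]
weight [(array([353. , 338.8]), 0.74)]
```

View pics/scene0.png

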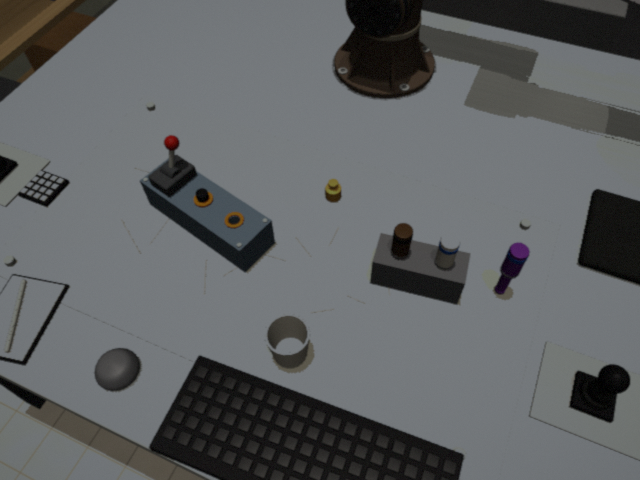

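View pics/top0.png

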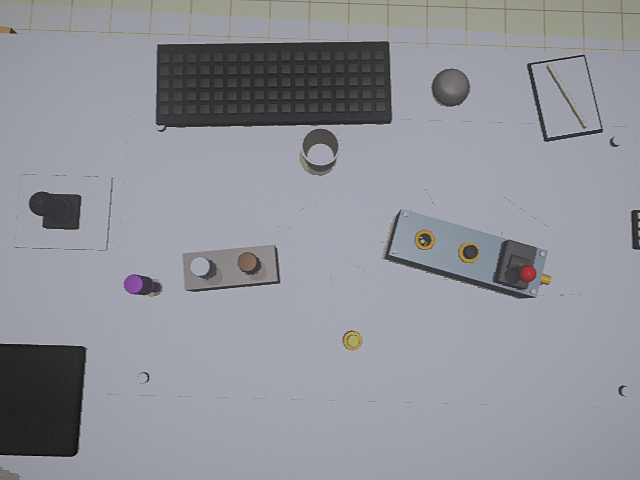

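The top view shows these things:
- White filter with blue band: top (202,267), scene (448,250).
- Look-alikes: the purple one at top (138,284), scene (513,260), and the brown used one at top (248,262), scene (402,240).
- Open orange port: top (425,240), scene (234,219).
- Black-plugged port: top (469,253).
- Red ball: top (528,273), scene (172,142).

I choose the white filter and the open ring, and will measure both and check them in a crop.

```bash
cat > m.py <<'E'
from h import *
np.set_printoptions(precision=4,suppress=True)
F={c:manip.grab_frame(c) for c in ['scene','top']}
S,T=F['scene'],F['top']
print('filter_grip tri',(g:=tri([S,T],[[445.8,251.4],[202.9,269.3]])))
# orange rings
for c,f in F.items():
    h=cv2.cvtColor(f['pixels'],cv2.COLOR_BGR2HSV)
    m=cv2.inRange(h,(8,140,90),(24,255,255))
    n,l,st,ce=cv2.connectedComponentsWithStats(m)
    for i in range(1,n):
        if st[i,4]>40:
            p=cv2.findContours((l==i).astype('u1')*1,cv2.RETR_EXTERNAL,cv2.CHAIN_APPROX_NONE)[0][0]
            e=cv2.minEnclosingCircle(p); el=cv2.fitEllipse(p)
            print(c,'orange',st[i,4],el[0],el[1],atz(f,el[0],.074))
    m=cv2.inRange(h,(0,150,90),(6,255,255))|cv2.inRange(h,(174,150,90),(180,255,255))
    n,l,st,ce=cv2.connectedComponentsWithStats(m)
    for i in range(1,n):
        if st[i,4]>40: print(c,'red',st[i,4],ce[i],atz(f,ce[i],.149))
    for nm in ['filter','used','manifold','holder','cup','weight']:
        for r in manip.outline_of(c,nm): 
            q=np.argwhere(r['region'])[:,::-1].astype(np.float32)
            print(c,nm,round(r['score'],2),np.round(r['xy'],1),cv2.minAreaRect(q))
# checks: predicted white cylinder outline in both
for c,f in F.items():
    im=cv2.resize(f['pixels'],None,fx=4,fy=4,interpolation=cv2.INTER_CUBIC)
    for z in (g[2]-.032,g[2],g[2]+.03):
        P=np.array([proj(f,[g[0]+.015*np.cos(a),g[1]+.015*np.sin(a),z]) for a in np.linspace(0,6.28,40)])
        cv2.polylines(im,[np.int32(P*4+2)],True,(0,255,0),1)
    x,y=proj(f,g)*4; x,y=int(x),int(y); F[c]['crop']=im[y-200:y+200,x-200:x+200]
cv2.imwrite('pics/crop.png',np.hstack([S['crop'],T['crop']]))
E
python3 m.py
```

```text
filter_grip tri [0.5208 0.2884 0.101 ]
scene orange 89 (202.80149841308594, 198.20828247070312) (12.809374809265137, 17.393342971801758) [ 0.5617 -0.1371  0.074 ]
scene orange 127 (233.71861267089844, 219.3318328857422) (14.229267120361328, 18.073287963867188) [ 0.5811 -0.064   0.074 ]
scene red 79 [170.1013 139.9114] [ 0.5195 -0.2107  0.149 ]
scene filter 0.75 [333.3 193.3] ((333.0, 190.5), (23.0, 16.0), 90.0)
scene filter 0.64 [511.7 266.7] ((510.50006103515625, 268.5000305175781), (21.0190372467041, 56.79612731933594), 26.56505012512207)
scene filter 0.6 [445.2 248.2] ((447.1468200683594, 251.84405517578125), (19.156524658203125, 36.97209548950195), 16.699243545532227)
scene filter 0.48 [207.9 213. ] ((205.3531494140625, 207.95545959472656), (153.27828979492188, 69.01947784423828), 41.44382095336914)
scene used 0.93 [402.1 242.2] ((402.1560974121094, 240.6157989501953), (19.753597259521484, 37.65348434448242), 10.007980346679688)
scene used 0.69 [209.5 208.5] ((205.17941284179688, 207.8087158203125), (151.11151123046875, 67.6275634765625), 41.403282165527344)
scene manifold 0.6 [2
[... 641 characters left out ...]
.8] ((141.0, 285.0), (18.0, 36.0), 90.0)
top filter 0.59 [206.6 266.4] ((202.6849365234375, 267.0068664550781), (25.397930145263672, 19.662914276123047), 20.556045532226562)
top used 0.8 [247.1 263.6] ((248.5, 262.0), (22.0, 23.0), 90.0)
top manifold 0.85 [467.2 254.8] ((470.1037902832031, 255.88677978515625), (166.34364318847656, 54.944217681884766), 15.945395469665527)
top holder 0.62 [232.8 270.4] ((230.5717010498047, 268.3367004394531), (40.62247848510742, 96.56021881103516), 85.10090637207031)
top weight 0.82 [350.5 339.7] ((351.5, 340.0), (16.0, 17.0), 90.0)
top weight 0.49 [465.4 254.6] ((469.5596618652344, 255.752197265625), (166.65463256835938, 54.3054084777832), 16.127573013305664)
```

View pics/crop.png

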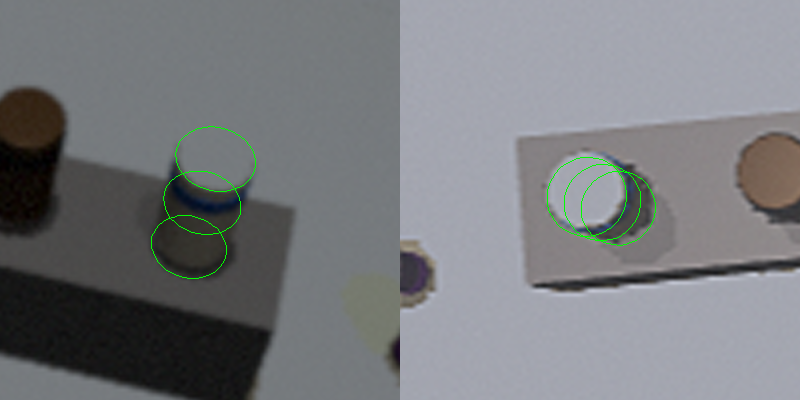

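The crop confirms the white body with the blue band. The triangulated point is about 2 mm off, so I'll refine it using the known heights and compute the move.

```bash
cat >> h.py <<'E'
from scipy.spatial.transform import Rotation as Ro
def to(target,yaw):
    o=manip.get_obs(); R=Ro.from_euler('xyz',o['tool_rot']); G=Ro.from_euler('xyz',[np.pi,0,yaw])
    print('t',round(o['time_s'],2),'pos',o['eef_pos'],'rot',o['tool_rot'],'F',o['wrist_force'],'w',round(o['grip_width'],3))
    print('shift(tool)',R.inv().apply(np.array(target)-o['eef_pos']),'rotvec(tool)',(R.inv()*G).as_rotvec())
E
cat > r.py <<'E'
from h import *
from scipy.optimize import least_squares
np.set_printoptions(precision=4,suppress=True)
F={c:manip.grab_frame(c) for c in ['scene','top']}
for c,x,y in [('top',202,267),('top',248,262),('scene',448,248),('scene',402,238)]:
    f=F[c]; p=f['pixels']
    for r in range(y-14,y+22,2 ) if c=='scene' else []: print(r,p[r,x-14:x+16:2].tolist()) if 0 else None
T=F['top']['pixels']
m=cv2.inRange(T,(165,165,165),(255,255,255)); m[:,:180]=0;m[:,225:]=0;m[:250]=0;m[288:]=0
n,l,st,ce=cv2.connectedComponentsWithStats(m);i=1+np.argmax(st[1:,4]);print('white top',st[i],ce[i],atz(F['top'],ce[i],.132))
h=cv2.cvtColor(T,cv2.COLOR_BGR2HSV); m=cv2.inRange(h,(4,70,50),(18,255,255)); m[:,:225]=0;m[:,275:]=0;m[:240]=0;m[290:]=0
n,l,st,ce=cv2.connectedComponentsWithStats(m);i=1+np.argmax(st[1:,4]);print('brown top',st[i],ce[i],atz(F['top'],ce[i],.132))
# holder top face corners (top view) and crop with candidates
for c,f in F.items():
    im=cv2.resize(f['pixels'],None,fx=6,fy=6,interpolation=cv2.INTER_CUBIC)
    x,y=[int(v*6) for v in proj(f,[.521,.288,.10])]; cv2.imwrite(f'pics/c_{c}.png',im[y-200:y+200,x-200:x+200])
cv2.imwrite('pics/crop2.png',np.hstack([cv2.convertScaleAbs(cv2.imread(f'pics/c_{c}.png'),alpha=a) for c,a in (('scene',2),('top',1.2))]))
to([.521,.29,.25],-3.0)
E
python3 r.py
```

```text
white top [191 257  18  19  76] [199.3553 265.8158] [0.5235 0.2889 0.132 ]
brown top [238 253  18  18 255] [246.7608 261.4   ] [0.5324 0.2176 0.132 ]
t 1.8 pos [0.1871 0.6485 0.1924] rot [ 3.1416  0.     -1.8517] F [ 0.4269  0.0914 -0.1916] w 0.998
shift(tool) [ 0.2519 -0.4202 -0.0576] rotvec(tool) [0.     0.     1.1483]
```

View pics/crop2.png

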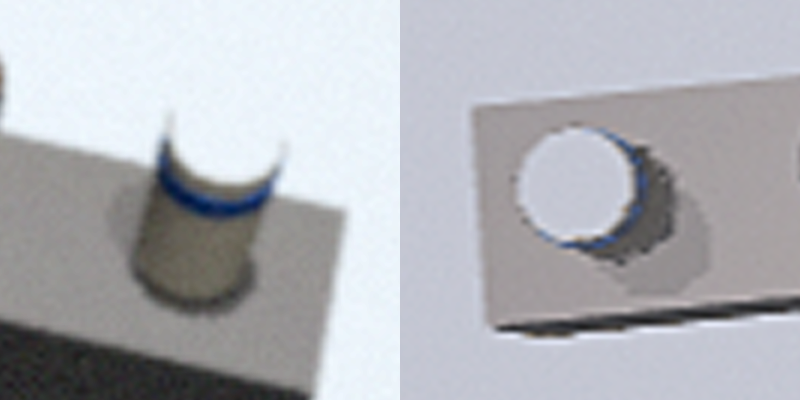

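Call:
jog_arm(plan=[0.024,-0.04,-0.012,0,0,0,0.024,-0.04,-0.012,0,0,0,0.024,-0.04,-0.012,0,0,0,0.024,-0.04,-0.012,0,0,0,0.024,-0.04,-0.012,0,0,0], grip=1, force=40)

```text
time_s: 2.3
eef_pos: [0.3469, 0.4763, 0.2532]
tool_rot: [-3.141, 0.001, -1.851]
wrist_force: [1.5, 0.4, 0.2]
grip_width: 0.999
```

Call:
jog_arm(plan=[0.026,-0.042,0,0,0,0,0.026,-0.042,0,0,0,0,0.026,-0.042,0,0,0,0,0.026,-0.042,0,0,0,0,0.026,-0.042,0,0,0,0])

```text
time_s: 2.8
eef_pos: [0.5128, 0.2931, 0.2528]
tool_rot: [-3.141, 0.001, -1.851]
wrist_force: [0.8, 0.6, -0.3]
grip_width: 1.002
```

Call:
jog_arm(plan=[0,0,0,0,0,0.14,0,0,0,0,0,0.14,0,0,0,0,0,0.14,0,0,0,0,0,0.14,0,0,0,0,0,0.14])

```text
time_s: 3.3
eef_pos: [0.5118, 0.2946, 0.2524]
tool_rot: [3.142, 0.0, -2.558]
wrist_force: [-0.6, 0.4, -0.1]
grip_width: 1.001
```

```bash
python3 - <<'E'
from h import *
np.set_printoptions(precision=4,suppress=True)
t=manip.grab_frame('top'); s=manip.grab_frame('scene')
p=proj(t,[.521,.288,.10]); u=(np.floor(p*6)-200+[177,186])/6-.4; print('top',u,atz(t,u,.132))
# scene: blue band lower rim/cyl base: axis near base ellipse centre (crop 193,278)
p=proj(s,[.521,.288,.10]); v=(np.floor(p*6)-200+[193,277])/6-.4; print('scene base',v,atz(s,v,.070))
to([.523,.289,.15],-3.017)
E
```

```text
top [199.7667 266.2667] [0.5229 0.2883 0.132 ]
scene base [444.4333 264.1   ] [0.5238 0.2912 0.07  ]
t 3.4 pos [0.5117 0.2946 0.2525] rot [ 3.1415  0.0001 -2.5538] F [-0.5271  1.0855 -0.3697] w 0.997
shift(tool) [-0.0062 -0.0109  0.1025] rotvec(tool) [0.0001 0.0001 0.4632]
```

Call:
jog_arm(plan=[-0.006,-0.011,0,0,0,0,0,0,0.02,0,0,0.14,0,0,0.02,0,0,0.14,0,0,0.01,0,0,0.14,0,0,0,0,0,0.04])

```text
time_s: 3.9
eef_pos: [0.5225, 0.2879, 0.2004]
tool_rot: [-3.14, -0.003, -3.013]
wrist_force: [-0.8, 0.2, 1.1]
grip_width: 1.006
```

```bash
python3 - <<'E'
from h import *
np.set_printoptions(precision=4,suppress=True)
to([.523,.2893,.083],-3.017)
E
```

```text
t 3.9 pos [0.5225 0.2879 0.2004] rot [-3.1399 -0.0027 -3.0131] F [-0.8147  0.2092  1.1237] w 1.006
shift(tool) [-0.001   0.0015  0.1174] rotvec(tool) [-0.0017 -0.0027  0.0039]
```

Call:
jog_arm(plan=[-0.001,0.001,0.03,0,0,0,0,0,0.03,0,0,0,0,0,0.03,0,0,0,0,0,0.02,0,0,0,0,0,0.007,0,0,0])

```text
time_s: 4.4
eef_pos: [0.5231, 0.2887, 0.083]
tool_rot: [-3.139, -0.003, -3.009]
wrist_force: [-0.8, -0.5, -0.1]
grip_width: 1.0
```

Call:
jog_arm(plan=[0,0,0,0,0,0,0,0,0,0,0,0,0,0,0,0,0,0,0,0,0,0,0,0,0,0,0,0,0,0], grip=-1, force=60)

```text
time_s: 4.9
eef_pos: [0.5243, 0.2906, 0.087]
tool_rot: [3.14, 0.002, -3.011]
wrist_force: [-1.3, 0.7, 5.0]
grip_width: 0.306
```

Call:
jog_arm(plan=[0,0,0,0,0,0,0,0,0,0,0,0,0,0,0,0,0,0,0,0,0,0,0,0,0,0,0,0,0,0])

```text
time_s: 5.4
eef_pos: [0.5243, 0.2906, 0.087]
tool_rot: [3.14, 0.002, -3.011]
wrist_force: [-2.1, -0.9, 5.7]
grip_width: 0.309
```

Call:
jog_arm(plan=[0,0,-0.02,0,0,0,0,0,-0.03,0,0,0,0,0,-0.04,0,0,0,0,0,-0.04,0,0,0,0,0,-0.04,0,0,0])

```text
time_s: 5.9
eef_pos: [0.5234, 0.2898, 0.2575]
tool_rot: [3.141, 0.0, -3.011]
wrist_force: [0.5, 0.5, -1.0]
grip_width: 0.309
```

```bash
python3 - <<'E'
from h import *
np.set_printoptions(precision=4,suppress=True)
to([.5815,-.0636,.25],-3.395)
E
```

```text
t 5.9 pos [0.5234 0.2898 0.2575] rot [ 3.1411  0.0004 -3.0112] F [ 0.4722  0.5355 -0.9892] w 0.309
shift(tool) [-0.0117 -0.358   0.0074] rotvec(tool) [0.0005 0.0003 0.3838]
```

Call:
jog_arm(plan=[0,-0.03,0,0,0,0,0,-0.04,0,0,0,0,0,-0.04,0,0,0,0,0,-0.04,0,0,0,0,0,-0.04,0,0,0,0])

```text
time_s: 6.4
eef_pos: [0.5481, 0.1002, 0.256]
tool_rot: [3.141, 0.001, -3.011]
wrist_force: [0.9, 0.3, -0.7]
grip_width: 0.309
```

Call:
jog_arm(plan=[-0.003,-0.04,0,0,0,0,-0.003,-0.04,0,0,0,0,-0.003,-0.04,0,0,0,0,-0.003,-0.03,0,0,0,0,0,-0.018,0,0,0,0])

```text
time_s: 6.9
eef_pos: [0.5821, -0.0656, 0.2556]
tool_rot: [3.142, 0.0, -3.013]
wrist_force: [0.5, 0.4, -1.8]
grip_width: 0.311
```

Call:
jog_arm(plan=[0,0,0,0,0,0.1,0,0,0,0,0,0.1,0,0,0,0,0,0.1,0,0,0,0,0,0.08,0,0,0,0,0,0])

```text
time_s: 7.4
eef_pos: [0.5819, -0.0634, 0.2557]
tool_rot: [3.141, 0.0, 2.891]
wrist_force: [-1.2, -0.3, -1.5]
grip_width: 0.306
```

```bash
cat > v.py <<'E'
from h import *
import sys
np.set_printoptions(precision=4,suppress=True)
F={c:manip.grab_frame(c) for c in ['scene','top']}
to([.5815,-.0636,.17],-3.395)
g=manip.get_obs()['eef_pos']
for n in ['filter','filter_grip']:
    for c in F: print(n,c,[(np.round(r['xy'],1),round(r['score'],2)) for r in manip.place_of(c,n)])
print('pred nose', [proj(F[c],g-[0,0,.077]) for c in F],'grip',[proj(F[c],g+[0,0,.019]) for c in F])
L=[]
for c,f in F.items():
    im=cv2.resize(f['pixels'],None,fx=4,fy=4,interpolation=cv2.INTER_CUBIC)
    for z in (-.077,-.013): 
        P=np.array([proj(f,[g[0]+.009*np.cos(a),g[1]+.009*np.sin(a),g[2]+z]) for a in np.linspace(0,6.28,40)])
        cv2.polylines(im,[np.int32(P*4+2)],True,(0,255,0),1)
    P=np.array([proj(f,[.5815+.017*np.cos(a),-.0636+.017*np.sin(a),.074]) for a in np.linspace(0,6.28,40)])
    cv2.polylines(im,[np.int32(P*4+2)],True,(255,255,0),1)
    x,y=proj(f,[.5815,-.0636,.13])*4; x,y=int(x),int(y); L.append(im[max(y-260,0):y+260,x-200:x+200])
cv2.imwrite(sys.argv[1],cv2.convertScaleAbs(np.hstack(L),alpha=1.4))
E
python3 v.py pics/v1.png
```

```text
t 7.5 pos [ 0.582  -0.0633  0.2557] rot [3.1413 0.0003 2.8942] F [ 0.4482  0.3356 -1.1642] w 0.309
shift(tool) [ 0.0004 -0.0004  0.0857] rotvec(tool) [0.0003 0.0003 0.006 ]
filter scene [(array([498.4, 291.8]), 0.74)]
filter top [(array([155.3, 290.3]), 0.97), (array([440.1, 231.9]), 0.69)]
filter_grip scene [(array([211.9, 135.7]), 0.92), (array([514.1, 260.5]), 0.67)]
filter_grip top [(array([452.7, 221.4]), 0.61), (array([136.6, 282.8]), 0.56)]
pred nose [array([223.4795, 179.0756]), array([437.5037, 230.3954])] grip [array([211.9636, 133.5911]), array([452.7839, 219.9963])]
```

View pics/v1.png

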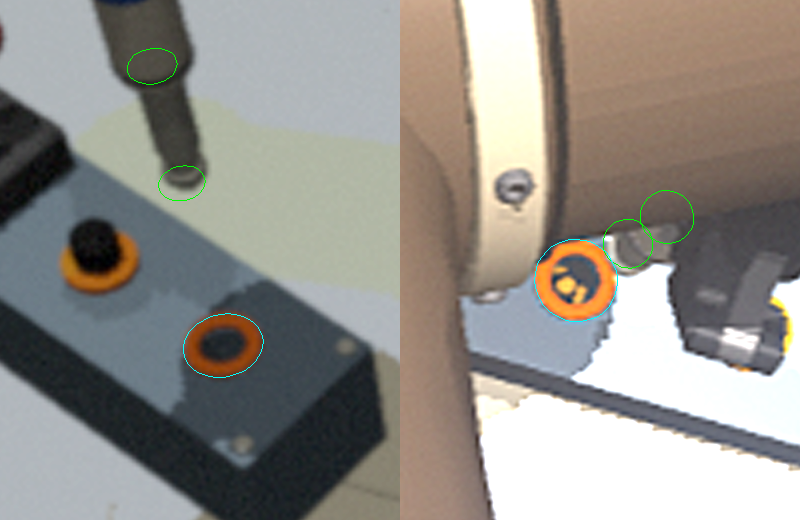

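Call:
jog_arm(plan=[0,0,0.02,0,0,0,0,0,0.03,0,0,0,0,0,0.025,0,0,0,0,0,0.011,0,0,0,0,0,0,0,0,0])

```text
time_s: 8.2
eef_pos: [0.5812, -0.0635, 0.168]
tool_rot: [-3.14, -0.003, 2.892]
wrist_force: [0.1, -0.4, -0.9]
grip_width: 0.309
```

```bash
sed -i 's/-\.077/-.081/g;s/-\.013/-.017/; s/fx=4,fy=4/fx=8,fy=8/; s/\*4/*8/g; s/P\*8+2/P*8+4/g; s/.13\])\*8/.09])*8/' v.py; sed -i 's/for z in (-.081,-.017): /for z in (-.081,-.017):/' v.py; python3 v.py pics/v2.png
```

```text
t 8.3 pos [ 0.5828 -0.0635  0.1705] rot [-3.1415  0.0012  2.8922] F [-0.1207 -0.9218 -1.1549] w 0.306
shift(tool) [ 0.0012 -0.0004  0.0005] rotvec(tool) [-0.0001  0.0012  0.004 ]
filter scene [(array([498.5, 293.1]), 0.87), (array([232.9, 208.5]), 0.77)]
filter top [(array([153.4, 286.7]), 0.65), (array([428. , 240.1]), 0.57)]
filter_grip scene [(array([225.8, 175.8]), 0.8), (array([514.3, 261.1]), 0.57), (array([416.1, 276.3]), 0.23)]
filter_grip top [(array([139.1, 284.6]), 0.94), (array([440.6, 231.2]), 0.56)]
pred nose [array([231.7212, 213.1612]), array([426.677 , 237.3223])] grip [array([221.9543, 174.7302]), array([439.1385, 228.7906])]
```

View pics/v2.png

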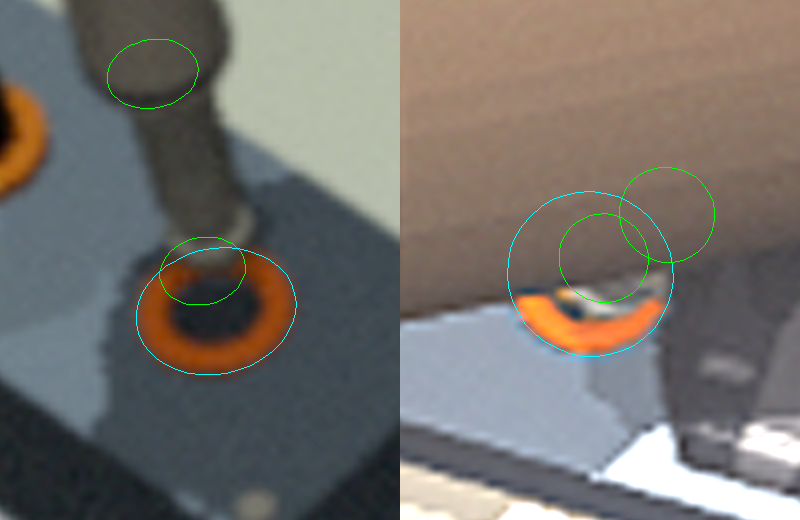

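```bash
python3 - <<'E'
from h import *
np.set_printoptions(precision=4,suppress=True)
acc={'filter':[], 'filter_grip':[]}
for k in range(3):
    S,T=manip.grab_frame('scene'),manip.grab_frame('top')
    for n in acc:
        s=[r['xy'] for r in manip.place_of('scene',n) if abs(r['xy'][0]-228)<15]; t=[r['xy'] for r in manip.place_of('top',n) if abs(r['xy'][0]-433)<15]
        if s and t:
            acc[n].append(tri([S,T],[s[0],t[0]])); print(n,acc[n][-1],s[0],t[0])
print('eef',manip.get_obs()['eef_pos'],'ring tri',tri([S,T],[[233.7,219.3],[424.3,239.4]]))
# stem outline in the pictures
im=[cv2.resize(S['pixels'][195:232,205:262],None,fx=12,fy=12,interpolation=cv2.INTER_CUBIC)[:440,:],cv2.resize(T['pixels'][215:255,405:460],None,fx=11,fy=11,interpolation=cv2.INTER_CUBIC)]
h=min(i.shape[0] for i in im); cv2.imwrite('pics/raw.png',cv2.convertScaleAbs(np.hstack([i[:h,:400] for i in im]),alpha=1.5))
for rows in range(196,214,3): print(rows,S['pixels'][rows,214:248].mean(1).astype(int))
E
```

```text
filter [ 0.5776 -0.0645  0.098 ] [233.9, 209.3] [429.4, 239.5]
filter_grip [ 0.5815 -0.0639  0.1852] [222.8, 176.0] [439.0, 230.0]
filter [ 0.5805 -0.0604  0.1107] [231.0, 206.2] [425.4, 237.9]
filter_grip [ 0.5803 -0.0638  0.1848] [222.9, 175.6] [438.5, 231.0]
filter [ 0.5783 -0.0607  0.1034] [232.8, 208.0] [425.3, 239.6]
filter_grip [ 0.5731 -0.0594  0.1796] [222.1, 174.8] [428.8, 239.1]
eef [ 0.582  -0.0634  0.1694] ring tri [ 0.5818 -0.0632  0.0753]
196 [ 79  79  78  80  79  77  79  76  71  53  43  42  41  45  42  42  42  36
  37  40  66 102 121 127 128 129 129 129 129 129 129 129 129 129]
199 [ 75  78  78  78  79  79  80  79  77  69  56  41  41  45  43  45  44  42
  40  35  37  54  69  78  86  99 113 124 128 129 129 128 130 128]
202 [ 77  79  80  79  77  78  81  79  78  80  72  55  42  41  40  44  43  44
  43  41  39  38  58  74  78  79  81  85  87  90 101 112 123 128]
205 [77 77 80 78 79 79 78 77 80 76 77 70 52 44 45 49 47 48 48 45 43 37 39 41
 46 50 52 50 51 49 52 51 54 58]
208 [78 79 79 80 78 79 79 76 81 79 79 78 73 60 51 48 46 47 49 42 43 41 57 64
 52 39 41 47 51 50 52 51 50 51]
211 [79 78 79 79 79 79 79 78 79 78 77 77 72 65 65 64 52 48 51 53 59 67 69 53
 37 41 50 53 50 51 53 52 50 49]
```

View pics/raw.png

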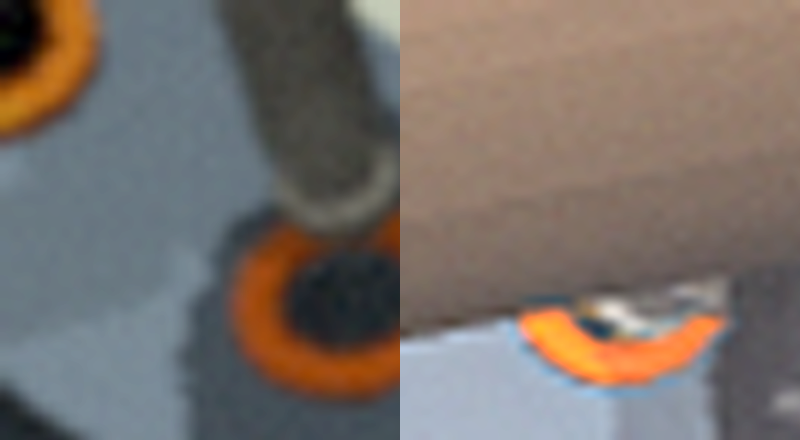

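Both views show the nose about 4 mm towards -x of where the TCP predicts it: the nose edge is at scene (232.9,214.5) and top (425,245.5). The ring itself agrees with its measured position. I'll shift by 3.5 mm and check with the same edges.

Call:
jog_arm(plan=[-0.0035,0.001,0,0,0,0,0,0,0,0,0,0,0,0,0,0,0,0])

```text
time_s: 9.7
eef_pos: [0.5858, -0.0633, 0.1693]
tool_rot: [-3.142, -0.0, 2.892]
wrist_force: [1.2, -0.5, -1.1]
grip_width: 0.307
```

```bash
python3 - <<'E'
from h import *
np.set_printoptions(precision=4,suppress=True)
S,T=manip.grab_frame('scene'),manip.grab_frame('top')
print([manip.get_obs()['eef_pos'] for _ in range(2)])
R=[.5815,-.0636]
L=[]
for f,(c0,c1,r0,r1) in ((S,(210,260,188,231)),(T,(402,452,212,255))):
    im=cv2.resize(f['pixels'][r0:r1,c0:c1],None,fx=8,fy=8,interpolation=cv2.INTER_CUBIC)
    for r,z,col in ((.017,.074,(255,255,0)),(.0065,.0885,(0,255,0)),(.009,.0925,(0,255,0)),(.009,.15,(0,255,0))):
        P=np.array([proj(f,[R[0]+r*np.cos(a),R[1]+r*np.sin(a),z]) for a in np.linspace(0,6.28,40)])
        cv2.polylines(im,[np.int32((P-[c0,r0])*8+4)],True,col,1)
    L.append(im)
cv2.imwrite('pics/v3.png',cv2.convertScaleAbs(np.hstack(L),alpha=1.5))
E
```

```text
[array([ 0.5856, -0.0633,  0.1693]), array([ 0.5856, -0.0633,  0.1693])]
```

View pics/v3.png

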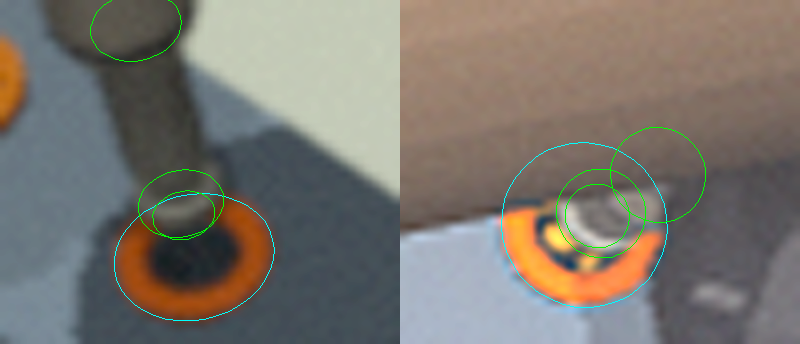

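Call:
jog_arm(plan=[0,0,0.006,0,0,0,0,0,0.006,0,0,0,0,0,0.006,0,0,0,0,0,0.004,0,0,0,0,0,0,0,0,0])

```text
time_s: 10.3
eef_pos: [0.5851, -0.0633, 0.1464]
tool_rot: [-3.141, -0.001, 2.892]
wrist_force: [0.6, 0.4, -0.6]
grip_width: 0.307
```

Call:
jog_arm(plan=[0,0,0.003,0,0,0,0,0,0.003,0,0,0,0,0,0.003,0,0,0,0,0,0.003,0,0,0,0,0,0,0,0,0])

```text
time_s: 10.8
eef_pos: [0.5853, -0.0633, 0.1349]
tool_rot: [-3.141, -0.001, 2.891]
wrist_force: [-0.1, 1.1, -0.3]
grip_width: 0.312
```

Call:
jog_arm(plan=[0,0,0.003,0,0,0,0,0,0.003,0,0,0,0,0,0.002,0,0,0,0,0,0.002,0,0,0,0,0,0,0,0,0])

```text
time_s: 11.3
eef_pos: [0.5859, -0.0633, 0.1255]
tool_rot: [3.142, 0.001, 2.892]
wrist_force: [0.2, -0.8, 1.7]
grip_width: 0.309
```

Call:
jog_arm(plan=[0,0,0.002,0,0,0,0,0,0.002,0,0,0,0,0,0.002,0,0,0,0,0,0.0,0,0,0,0,0,0,0,0,0])

```text
time_s: 11.8
eef_pos: [0.5858, -0.0633, 0.1193]
tool_rot: [3.142, 0.0, 2.892]
wrist_force: [0.5, 0.7, 2.5]
grip_width: 0.306
```

Call:
jog_arm(plan=[0,0,0.001,0,0,0,0,0,0.001,0,0,0,0,0,0.001,0,0,0,0,0,0.0,0,0,0])

```text
time_s: 12.2
eef_pos: [0.5861, -0.0634, 0.1174]
tool_rot: [-3.142, 0.001, 2.892]
wrist_force: [-1.1, 0.6, 9.2]
grip_width: 0.307
```

Call:
jog_arm(plan=[0,0,0.001,0,0,0,0,0,0.001,0,0,0,0,0,0.0,0,0,0])

```text
time_s: 12.5
eef_pos: [0.5863, -0.0635, 0.1159]
tool_rot: [3.142, 0.002, 2.892]
wrist_force: [-1.7, 0.5, 11.7]
grip_width: 0.303
```

Call:
jog_arm(plan=[0,0,0.001,0,0,0,0,0,0.001,0,0,0,0,0,0.0,0,0,0])

```text
time_s: 12.8
eef_pos: [0.586, -0.0634, 0.1133]
tool_rot: [3.141, 0.001, 2.892]
wrist_force: [-1.0, 0.9, 8.5]
grip_width: 0.306
```

Call:
jog_arm(plan=[0,0,0.001,0,0,0,0,0,0,0,0,0,0,0,0.0,0,0,0])

```text
time_s: 13.1
eef_pos: [0.586, -0.0634, 0.1122]
tool_rot: [-3.142, 0.001, 2.892]
wrist_force: [-1.4, -0.5, 8.8]
grip_width: 0.308
```

Call:
jog_arm(plan=[0,0,0.001,0,0,0,0,0,0,0,0,0,0,0,0.0,0,0,0])

```text
time_s: 13.4
eef_pos: [0.586, -0.0634, 0.1113]
tool_rot: [-3.142, 0.001, 2.892]
wrist_force: [-2.2, -0.1, 8.7]
grip_width: 0.307
```

Call:
jog_arm(plan=[0,0,0.001,0,0,0,0,0,0,0,0,0,0,0,0.0,0,0,0])

```text
time_s: 13.7
eef_pos: [0.5859, -0.0634, 0.1103]
tool_rot: [-3.142, 0.001, 2.892]
wrist_force: [-1.9, -0.7, 8.6]
grip_width: 0.308
```

Call:
jog_arm(plan=[0,0,0.001,0,0,0,0,0,0,0,0,0,0,0,0.001,0,0,0,0,0,0,0,0,0])

```text
time_s: 14.1
eef_pos: [0.5859, -0.0634, 0.1083]
tool_rot: [-3.142, 0.001, 2.892]
wrist_force: [-2.4, 1.6, 9.5]
grip_width: 0.308
```

Call:
jog_arm(plan=[0,0,0.001,0,0,0,0,0,0,0,0,0,0,0,0.0,0,0,0])

```text
time_s: 14.4
eef_pos: [0.5859, -0.0634, 0.1073]
tool_rot: [-3.142, 0.001, 2.892]
wrist_force: [-1.9, 1.0, 10.2]
grip_width: 0.306
```

Call:
jog_arm(plan=[0,0,0.001,0,0,0,0,0,0,0,0,0,0,0,0.0,0,0,0])

```text
time_s: 14.7
eef_pos: [0.5857, -0.0633, 0.1057]
tool_rot: [3.142, 0.0, 2.892]
wrist_force: [0.1, -0.8, 5.7]
grip_width: 0.31
```

Call:
jog_arm(plan=[0,0,0.001,0,0,0,0,0,0,0,0,0])

```text
time_s: 14.9
eef_pos: [0.5856, -0.0633, 0.1047]
tool_rot: [-3.142, 0.0, 2.892]
wrist_force: [-0.7, -0.1, 5.8]
grip_width: 0.309
```

Call:
jog_arm(plan=[0,0,0.0005,0,0,0,0,0,0,0,0,0])

```text
time_s: 15.1
eef_pos: [0.5857, -0.0633, 0.1043]
tool_rot: [-3.142, 0.0, 2.892]
wrist_force: [-1.6, 1.4, 6.7]
grip_width: 0.31
```

Call:
jog_arm(plan=[0,0,0.0005,0,0,0,0,0,0,0,0,0])

```text
time_s: 15.3
eef_pos: [0.5857, -0.0634, 0.1041]
tool_rot: [-3.141, 0.0, 2.892]
wrist_force: [-1.4, -0.8, 7.5]
grip_width: 0.31
```

Call:
jog_arm(plan=[0,0,0.0005,0,0,0,0,0,0,0,0,0])

```text
time_s: 15.5
eef_pos: [0.5858, -0.0634, 0.1039]
tool_rot: [-3.141, 0.001, 2.892]
wrist_force: [-2.1, 0.9, 11.1]
grip_width: 0.309
```

Call:
jog_arm(plan=[0,0,0.0005,0,0,0,0,0,0,0,0,0])

```text
time_s: 15.7
eef_pos: [0.5859, -0.0634, 0.1038]
tool_rot: [-3.141, 0.001, 2.892]
wrist_force: [-3.8, 1.3, 12.0]
grip_width: 0.31
```

Call:
jog_arm(plan=[0,0,0.0005,0,0,0,0,0,0,0,0,0])

```text
time_s: 15.9
eef_pos: [0.586, -0.0635, 0.1036]
tool_rot: [-3.141, 0.001, 2.892]
wrist_force: [-2.7, 0.6, 14.3]
grip_width: 0.312
```

Call:
jog_arm(plan=[0,0,0.0005,0,0,0,0,0,0,0,0,0])

```text
time_s: 16.1
eef_pos: [0.5861, -0.0635, 0.1034]
tool_rot: [-3.141, 0.002, 2.892]
wrist_force: [-3.9, 1.1, 17.5]
grip_width: 0.31
```

Call:
jog_arm(plan=[0,0,-0.001,0,0,0,0,0,-0.001,0,0,0,0,0,-0.0005,0,0,0,0,0,0,0,0,0])

```text
time_s: 16.5
eef_pos: [0.5857, -0.0633, 0.1043]
tool_rot: [3.142, 0.0, 2.892]
wrist_force: [-1.0, 0.5, 6.7]
grip_width: 0.308
```

Call:
jog_arm(plan=[0,0,0,0,0,0,0,0,0,0,0,0,0,0,0,0,0,0,0,0,0,0,0,0,0,0,0,0,0,0], grip=1)

```text
time_s: 17.0
eef_pos: [0.5855, -0.0633, 0.1037]
tool_rot: [-3.141, -0.0, 2.892]
wrist_force: [1.1, -0.8, -0.9]
grip_width: 1.001
```

Call:
jog_arm(plan=[0,0,-0.02,0,0,0,0,0,-0.04,0,0,0,0,0,-0.04,0,0,0,0,0,-0.04,0,0,0,0,0,-0.03,0,0,0])

```text
time_s: 17.5
eef_pos: [0.5861, -0.0634, 0.2768]
tool_rot: [3.141, 0.002, 2.892]
wrist_force: [0.4, 1.2, -0.4]
grip_width: 0.999
```

```bash
python3 - <<'E'
from h import *
np.set_printoptions(precision=4,suppress=True)
S,T=manip.grab_frame('scene'),manip.grab_frame('top')
print(manip.get_obs()['wrist_force'])
R=[.5815,-.0636]
L=[]
for f in (S,T):
    x,y=[int(v) for v in proj(f,R+[.12])]; c0,r0=x-50,y-37
    im=cv2.resize(f['pixels'][r0:r0+75,c0:c0+100],None,fx=4,fy=4,interpolation=cv2.INTER_CUBIC)
    nz=.074-.047
    for z in (nz+.064,nz+.126):
        P=np.array([proj(f,[R[0]+.015*np.cos(a),R[1]+.015*np.sin(a),z]) for a in np.linspace(0,6.28,40)])
        cv2.polylines(im,[np.int32((P-[c0,r0])*4+2)],True,(0,255,0),1)
    L.append(im)
cv2.imwrite('pics/v4.png',cv2.convertScaleAbs(np.hstack(L),alpha=1.4))
for c,f in (('scene',S),('top',T)):
  for n in ['valve_tip','filter_grip']: print(c,n,[(np.round(r['xy'],1),round(r['score'],2)) for r in manip.place_of(c,n)])
E
```

```text
[0.5602 1.0646 0.2929]
scene valve_tip [(array([171. , 143.6]), 0.52)]
scene filter_grip [(array([514.4, 259.4]), 0.97), (array([230.5, 199.5]), 0.74)]
top valve_tip [(array([527.7, 272.2]), 0.49)]
top filter_grip [(array([138.7, 284. ]), 0.85), (array([431.9, 236.4]), 0.83)]
```

View pics/v4.png

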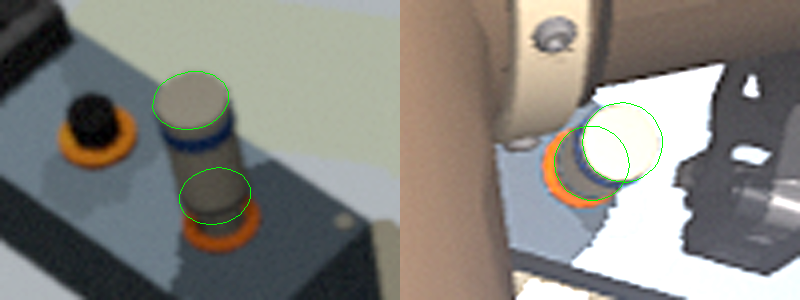

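The two views show the released filter seated in the ring, matching the 47 mm deep model, so it is locked. Next is the lever, pushed with the closed fingers from its -x side.

Call:
jog_arm(plan=[0.015,-0.03,0,0,0,0,0.015,-0.03,0,0,0,0,0.015,-0.03,0,0,0,0,0.015,-0.03,0,0,0,0,0.015,-0.03,0,0,0,0], grip=-1)

```text
time_s: 18.3
eef_pos: [0.4742, -0.1908, 0.2725]
tool_rot: [-3.141, -0.002, 2.892]
wrist_force: [0.4, -0.5, -0.3]
grip_width: 0.144
```

Call:
jog_arm(plan=[0,0,0.03,0,0,0,0,0,0.04,0,0,0,0,0,0.04,0,0,0,0,0,0.03,0,0,0,0,0,0.01,0,0,0])

```text
time_s: 18.8
eef_pos: [0.4727, -0.1898, 0.1197]
tool_rot: [-3.141, -0.007, 2.891]
wrist_force: [-0.2, -0.6, 1.1]
grip_width: 0.002
```

```bash
python3 - <<'E'
from h import *
np.set_printoptions(precision=4,suppress=True)
to([.5435,-.2087,.126],2.883)
E
```

```text
t 18.8 pos [ 0.4727 -0.1898  0.1197] rot [-3.1406 -0.0072  2.8909] F [-0.1952 -0.5878  1.1145] w 0.002
shift(tool) [-0.0732 -0.0008 -0.0068] rotvec(tool) [-0.001  -0.0072  0.0079]
```

Call:
jog_arm(plan=[-0.01,0,-0.005,0,0,0,-0.012,0,0,0,0,0,-0.012,0,0,0,0,0,-0.012,0,0,0,0,0,-0.01,0,0,0,0,0])

```text
time_s: 19.3
eef_pos: [0.5319, -0.2043, 0.1295]
tool_rot: [3.141, 0.001, 2.892]
wrist_force: [0.4, 0.6, -0.4]
grip_width: 0.0
```

Call:
jog_arm(plan=[-0.005,0,0,0,0,0,-0.004,0,0,0,0,0,-0.003,0,0,0,0,0,0,0,0,0,0,0])

```text
time_s: 19.7
eef_pos: [0.5418, -0.207, 0.1289]
tool_rot: [-3.142, -0.0, 2.892]
wrist_force: [-0.9, 0.6, -0.3]
grip_width: 0.001
```

```bash
cat > w.py <<'E'
from h import *
np.set_printoptions(precision=4,suppress=True)
to([.5435,-.2087,.126],2.883)
m=np.array([.967,-.255,0]);P=np.array([.5435,-.2087,.092])
for c in ['scene','top']:
    f=manip.grab_frame(c)
    h=cv2.cvtColor(f['pixels'],cv2.COLOR_BGR2HSV)
    k=cv2.inRange(h,(0,150,60),(6,255,255))|cv2.inRange(h,(174,150,60),(180,255,255))
    n,l,st,ce=cv2.connectedComponentsWithStats(k)
    print(c,[(st[i,4],ce[i]) for i in range(1,n) if st[i,4]>15],[ (a,proj(f,P+.06*(np.sin(a-.5)*m+np.cos(a-.5)*np.array([0,0,1])))) for a in (.2,.7,.85,1.)])
E
python3 w.py
```

```text
t 19.7 pos [ 0.5418 -0.207   0.1289] rot [-3.1415 -0.0001  2.8916] F [-0.9127  0.6307 -0.2797] w 0.001
shift(tool) [-0.002  -0.0013  0.0029] rotvec(tool) [-0.0001 -0.0001  0.0086]
scene [(np.int32(48), array([171.25  , 141.5625]))] [(0.2, array([171.0444, 143.4734])), (0.7, array([157.64 , 152.846])), (0.85, array([154.1178, 156.835 ])), (1.0, array([151.0024, 161.2017]))]
top [] [(0.2, array([527.1165, 272.7297])), (0.7, array([532.1888, 253.7292])), (0.85, array([532.9555, 248.4102])), (1.0, array([533.3332, 243.5228]))]
```

```bash
python3 - <<'E'
from h import *
L=[]
for c,x,y in (('scene',170,145),('top',525,260)):
    f=manip.grab_frame(c); L.append(cv2.resize(f['pixels'][y-50:y+50,x-66:x+66],None,fx=3,fy=5 if 0 else 3,interpolation=cv2.INTER_CUBIC))
cv2.imwrite('pics/l1.png',cv2.convertScaleAbs(np.hstack(L),alpha=1.4))
E
```

```text
(no output)
```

View pics/l1.png

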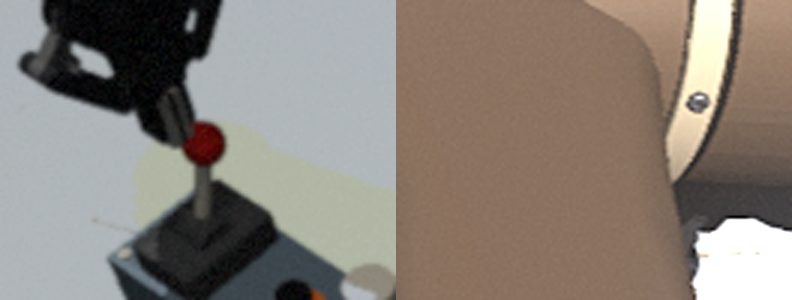

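```bash
python3 - <<'E'
from h import *
np.set_printoptions(precision=2,suppress=True)
S=manip.grab_frame('scene'); g=manip.get_obs()['eef_pos']
print('tcp',proj(S,g),'tcp+40',proj(S,g+[0,0,.04]),'+73',proj(S,g+[0,0,.073]))
m=np.array([.967,-.255,0]);P=np.array([.5435,-.2087,.092]);y=np.array([.255,.967,0])
print('pivot',proj(S,P)); 
for a in (0,.2,.4,.6,.8,1): print(a,proj(S,P+.06*(np.sin(a-.5)*m+np.cos(a-.5)*np.array([0,0,1]))))
for sx in (-1,1):
  for sy in (-1,1): print('housing top corner',sx,sy,proj(S,P+sx*.035*m+sy*.025*y+[0,0,.003]))
def r(x): return [(q['xy'],q['score']) for q in manip.place_of('scene',x)]
print(r('valve_tip'))
im=S['pixels'].copy(); cv2.circle(im,tuple(int(v) for v in proj(S,g)),1,(0,255,0),-1)
for a in (.2,.85): cv2.circle(im,tuple(int(v) for v in proj(S,P+.06*(np.sin(a-.5)*m+np.cos(a-.5)*np.array([0,0,1])))),1,(255,255,0),-1)
cv2.circle(im,tuple(int(v) for v in proj(S,P)),1,(255,0,255),-1)
cv2.imwrite('pics/l2.png',cv2.convertScaleAbs(cv2.resize(im[90:190,110:230],None,fx=6,fy=6,interpolation=cv2.INTER_CUBIC),alpha=1.7))
E
```

```text
tcp [167.81 157.29] tcp+40 [161.74 140.54] +73 [156.39 125.77]
pivot [171.57 172.24]
0 [176.5  141.78]
0.2 [171.04 143.47]
0.4 [165.52 146.4 ]
0.6 [160.17 150.45]
0.8 [155.25 155.46]
1 [151.  161.2]
housing top corner -1 -1 [176.23 153.48]
housing top corner -1 1 [195.26 165.96]
housing top corner 1 -1 [146.73 176.32]
housing top corner 1 1 [165.8  189.65]
[([170.5, 143.3], 0.67), ([233.1, 215.9], 0.65)]
```

View pics/l2.png

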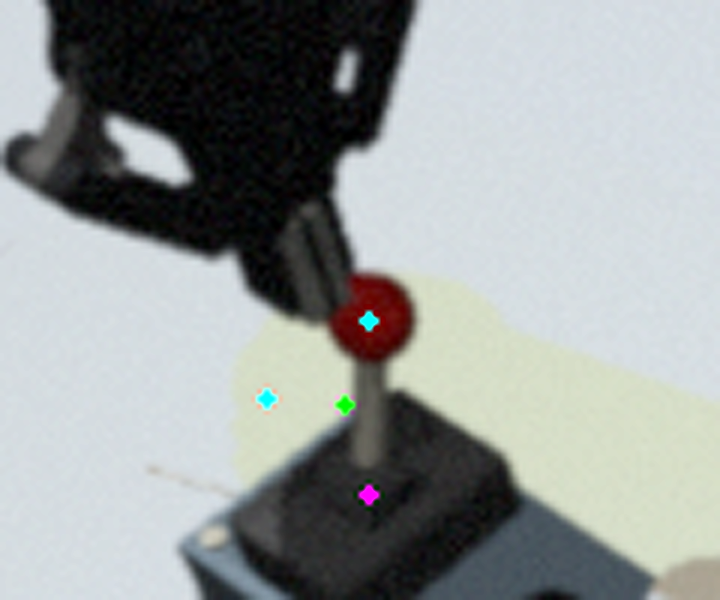

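The picture shows the ball still at scene (171,143), so the lever has not moved. The fingertips appear at (163,143), higher in the image than expected, so they may be riding above the ball. I'll back off, go lower (still clear of the housing) and push again, watching the force.

Call:
jog_arm(plan=[0.015,0,0,0,0,0,0.02,0,0,0,0,0,0.02,0,0,0,0,0,0.015,0,0,0,0,0,0,0,0.015,0,0,0])

```text
time_s: 20.5
eef_pos: [0.4736, -0.1894, 0.1158]
tool_rot: [3.141, 0.004, 2.892]
wrist_force: [0.9, -0.2, 0.6]
grip_width: 0.0
```

```bash
python3 w.py; python3 - <<'E'
from h import *
np.set_printoptions(precision=2,suppress=True)
o=manip.get_obs();g=o['eef_pos'];f=manip.grab_frame('scene')
print('q',o['q'],'tcp',proj(f,g),'+33',proj(f,g+[0,0,.033]))
k=(f['pixels'].mean(2)<45).astype(np.uint8); x,y=[int(v) for v in proj(f,g)]
for r in range(y-26,y+8,2): print(r,''.join('#' if k[r,c] else '.' for c in range(x-35,x+35)))
E
```

```text
t 20.5 pos [ 0.4736 -0.1894  0.1158] rot [3.1408 0.0037 2.892 ] F [ 0.8989 -0.2225  0.5651] w 0.0
shift(tool) [-0.0725 -0.0014 -0.0099] rotvec(tool) [0.0008 0.0037 0.009 ]
scene [(np.int32(106), array([170.0849, 141.1509]))] [(0.2, array([171.0444, 143.4734])), (0.7, array([157.64 , 152.846])), (0.85, array([154.1178, 156.835 ])), (1.0, array([151.0024, 161.2017]))]
top [] [(0.2, array([527.1165, 272.7297])), (0.7, array([532.1888, 253.7292])), (0.85, array([532.9555, 248.4102])), (1.0, array([533.3332, 243.5228]))]
q [ 0.    0.16 -0.46 -0.   -0.96 -0.25] tcp [199.38 140.56] +33 [195.54 126.99]
114 ..............#######################.................................
116 ....................#################.................................
118 .....................################.................................
120 .....................###############..................................
122 .......................#############..................................
124 ..........................#########...................................
126 ...............................#......................................
128 ......................................................................
130 ......................................................................
132 ......................................................................
134 ......................................................................
136 .....#####............................................................
138 ...##########.........................................................
140 .....#########........................................................
142 .#.....########.......................................................
144 ..#############.......................................................
146 ..############........................................................
```

Call:
jog_arm(plan=[-0.01,0,0.003,0,0,0,-0.01,0,0,0,0,0,-0.01,0,0,0,0,0,-0.008,0,0,0,0,0,0,0,0,0,0,0])

```text
time_s: 21.15
eef_pos: [0.5136, -0.1999, 0.1133]
tool_rot: [-3.141, 0.003, 2.893]
wrist_force: [-4.4, 1.9, 15.8]
grip_width: -0.002
```

Call:
jog_arm(plan=[-0.006,0,0,0,0,0,-0.006,0,0,0,0,0,-0.006,0,0,0,0,0,0,0,0,0,0,0])

```text
time_s: 21.55
eef_pos: [0.5332, -0.2049, 0.1148]
tool_rot: [-3.141, 0.008, 2.893]
wrist_force: [1.7, -0.2, 13.7]
grip_width: -0.002
```

```bash
python3 w.py
```

```text
t 21.55 pos [ 0.5332 -0.2049  0.1148] rot [-3.1407  0.0082  2.8932] F [ 1.7049 -0.2108 13.7356] w -0.002
shift(tool) [-0.011  -0.0011 -0.0111] rotvec(tool) [-0.0008  0.0082  0.0101]
scene [(np.int32(79), array([158.4304, 149.3544]))] [(0.2, array([171.0444, 143.4734])), (0.7, array([157.64 , 152.846])), (0.85, array([154.1178, 156.835 ])), (1.0, array([151.0024, 161.2017]))]
top [] [(0.2, array([527.1165, 272.7297])), (0.7, array([532.1888, 253.7292])), (0.85, array([532.9555, 248.4102])), (1.0, array([533.3332, 243.5228]))]
```

```bash
python3 - <<'E'
from h import *
f=manip.grab_frame('scene');g=manip.get_obs()['eef_pos']; im=f['pixels'][60:200,90:250]
big=cv2.convertScaleAbs(cv2.resize(im,None,fx=5,fy=4.2,interpolation=cv2.INTER_CUBIC),alpha=2.2)
for z,c in ((0,(0,255,0)),(.033,(255,255,0)),(.073,(255,0,255))):
    p=(proj(f,g+[0,0,z])-[90,60])*[5,4.2]; cv2.circle(big,tuple(int(v) for v in p),4,c,-1)
cv2.imwrite('pics/l3.png',big)
E
```

```text
(no output)
```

View pics/l3.png

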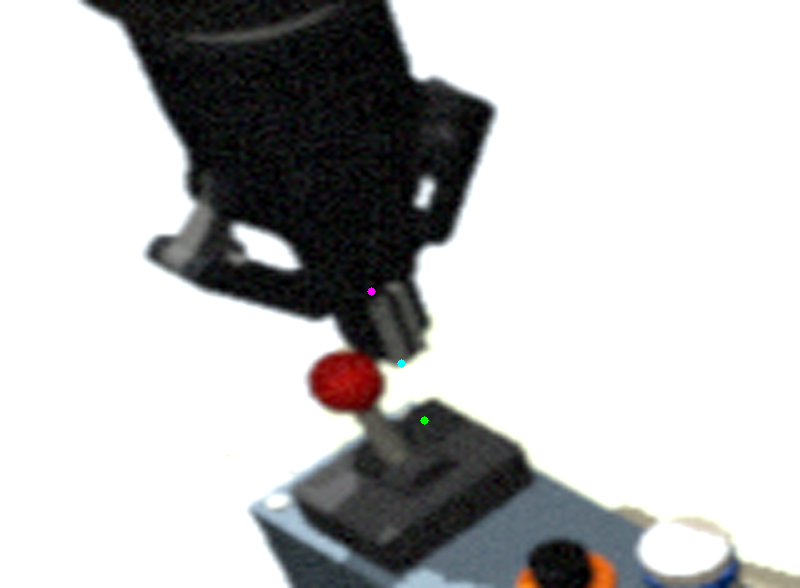

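The fingers do push the ball, which now sits at about 0.65 rad, but the real tip is about 33 mm above the reported TCP and is riding on top of it. I'll back off, go 16 mm lower and finish the push.

Call:
jog_arm(plan=[0.015,0,0,0,0,0,0.02,0,0,0,0,0,0,0,0.008,0,0,0,0,0,0.008,0,0,0,0,0,0,0,0,0])

```text
time_s: 22.2
eef_pos: [0.4943, -0.1948, 0.0935]
tool_rot: [-3.141, -0.002, 2.891]
wrist_force: [-0.3, -1.0, -0.8]
grip_width: -0.001
```

Call:
jog_arm(plan=[-0.01,0,0,0,0,0,-0.01,0,0,0,0,0,-0.01,0,0,0,0,0,-0.005,0,0,0,0,0,0,0,0,0,0,0])

```text
time_s: 22.7
eef_pos: [0.529, -0.2037, 0.0946]
tool_rot: [-3.141, -0.0, 2.891]
wrist_force: [0.5, 0.1, 0.1]
grip_width: 0.002
```

```bash
python3 w.py
```

```text
t 22.7 pos [ 0.529  -0.2037  0.0946] rot [-3.1415 -0.0002  2.8914] F [0.5381 0.0682 0.1399] w 0.002
shift(tool) [-0.0152 -0.0013 -0.0314] rotvec(tool) [-0.0001 -0.0002  0.0084]
scene [(np.int32(64), array([156.4062, 150.9531]))] [(0.2, array([171.0444, 143.4734])), (0.7, array([157.64 , 152.846])), (0.85, array([154.1178, 156.835 ])), (1.0, array([151.0024, 161.2017]))]
top [] [(0.2, array([527.1165, 272.7297])), (0.7, array([532.1888, 253.7292])), (0.85, array([532.9555, 248.4102])), (1.0, array([533.3332, 243.5228]))]
```

Call:
jog_arm(plan=[-0.005,0,0,0,0,0,-0.005,0,0,0,0,0,-0.003,0,0,0,0,0,0,0,0,0,0,0])

```text
time_s: 23.2
eef_pos: [0.5412, -0.2067, 0.0948]
tool_rot: [-3.142, 0.0, 2.892]
wrist_force: [-2.0, 0.3, -0.0]
grip_width: 0.001
```

Call:
jog_arm(plan=[-0.002,0,0,0,0,0,-0.002,0,0,0,0,0,0,0,0,0,0,0])

```text
time_s: 23.5
eef_pos: [0.5448, -0.2077, 0.0949]
tool_rot: [-3.142, -0.0, 2.892]
wrist_force: [-0.6, 1.2, -1.0]
grip_width: -0.003
```

```bash
python3 w.py
```

```text
t 23.5 pos [ 0.5448 -0.2077  0.0949] rot [-3.1415 -0.      2.8916] F [-0.6154  1.1745 -0.9603] w -0.003
shift(tool) [ 0.001  -0.0013 -0.0311] rotvec(tool) [-0.0001 -0.      0.0086]
scene [(np.int32(73), array([150.4521, 158.5616]))] [(0.2, array([171.0444, 143.4734])), (0.7, array([157.64 , 152.846])), (0.85, array([154.1178, 156.835 ])), (1.0, array([151.0024, 161.2017]))]
top [] [(0.2, array([527.1165, 272.7297])), (0.7, array([532.1888, 253.7292])), (0.85, array([532.9555, 248.4102])), (1.0, array([533.3332, 243.5228]))]
```

Call:
jog_arm(plan=[-0.001,0,0,0,0,0,0,0,0,0,0,0])

```text
time_s: 23.8
eef_pos: [0.5456, -0.2079, 0.0949]
tool_rot: [-3.142, -0.0, 2.892]
wrist_force: [-0.9, -0.3, -1.4]
grip_width: -0.003
```

Call:
jog_arm(plan=[0.01,0,0,0,0,0,0.02,0,0,0,0,0,0.03,0,0,0,0,0,0,0,-0.04,0,0,0,0,0,-0.04,0,0,0])

```text
time_s: 24.3
eef_pos: [0.4852, -0.1928, 0.1753]
tool_rot: [-3.141, -0.002, 2.892]
wrist_force: [1.2, -1.0, 1.2]
grip_width: -0.005
```

Call:
jog_arm(plan=[0.01,0.03,-0.04,0,0,0,0.01,0,-0.04,0,0,0,0.01,0,-0.03,0,0,0,0,0,0,0,0,0])

```text
time_s: 24.7
eef_pos: [0.467, -0.1572, 0.2895]
tool_rot: [3.14, 0.01, 2.893]
wrist_force: [-0.1, -0.3, 0.4]
grip_width: 0.001
```

```bash
python3 w.py; python3 - <<'E'
from h import *
np.set_printoptions(precision=4,suppress=True)
F=[];
for c in ['scene','top']:
    F.append(manip.grab_frame(c))
    for n in ['filter_grip','valve_tip','used','cup','weight']: print(c,n,[(np.round(r['xy'],1),round(r['score'],2)) for r in manip.place_of(c,n)])
print('expected grip locked',[proj(f,[.5815,-.0636,.074-.047+.096]) for f in F])
E
```

```text
t 24.7 pos [ 0.467  -0.1572  0.2895] rot [3.14   0.0095 2.8926] F [-0.1204 -0.2698  0.3638] w 0.001
shift(tool) [-0.0852 -0.0313  0.1643] rotvec(tool) [0.0017 0.0095 0.0096]
scene [(np.int32(128), array([150.1953, 158.8203]))] [(0.2, array([171.0444, 143.4734])), (0.7, array([157.64 , 152.846])), (0.85, array([154.1178, 156.835 ])), (1.0, array([151.0024, 161.2017]))]
top [(np.int32(38), array([533.4474, 237.7632]))] [(0.2, array([527.1165, 272.7297])), (0.7, array([532.1888, 253.7292])), (0.85, array([532.9555, 248.4102])), (1.0, array([533.3332, 243.5228]))]
scene filter_grip [(array([513.2, 258.7]), 0.8), (array([231.9, 200.1]), 0.68), (array([153.5, 162.4]), 0.19)]
scene valve_tip [(array([150.1, 158.9]), 0.49)]
scene used [(array([291.2, 351.1]), 0.4)]
scene cup []
scene weight [(array([334.9, 195.1]), 0.78)]
top filter_grip [(array([140. , 285.5]), 0.57), (array([430.6, 237.6]), 0.54)]
top valve_tip []
top used [(array([253.4, 266.2]), 0.59)]
top cup [(array([322.8, 158.7]), 0.81)]
top weight []
expected grip locked [array([229.212 , 201.4918]), array([430.3105, 235.7025])]
```

The lever is at about 1.0 rad, the filter's grip point is where a locked filter puts it, and the arm is clear. Handing in.

```bash
python3 -c "
from bench import manip
print(manip.sign_off())"
```

```text
the job is handed in; nothing more can be done
None
```

I locked the fresh white filter in the free port, let it go, swung the red lever over, and handed the job in at about 25 s. `sign_off` gave no verdict, so the results below are from my own checks.

- **Filter:** The push force peaked at about 12 N, stayed at 9–10 N, then dropped to 5.7 N at the snap. I pushed on to a reading of 17.5 N. After release, both cameras showed the filter upright in the ring, about 47 mm deep. At the end its grip point was still within about 3 px of the expected place in both views.
- **Lever:** The red ball ended where about 1.0 rad puts it in the scene camera. The top view saw only part of the ball, so it could not confirm the angle. I backed the gripper well clear.
- **Leave-alone items:** The last network checks found the used filter and the cup (top view) and the weight (scene view) within a few pixels of where they started. The other view missed or mislabelled each of them. I touched none of them knowingly.

**What disagreed:**
- **Nose offset:** Before insertion the nose looked about 4 mm off the reported TCP along x. I corrected this from the images.
- **Fingertip height:** With the gripper shut, the fingertips appeared about 33 mm higher than the reported TCP. The first lever push missed. The second rode on top of the ball with about 15 N upward and took the lever only to about 0.65 rad. A third, lower push finished it.

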